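# Turn the recipe binder's leaf and weigh it down again

### The job

Take the small amber bottle off the open recipe binder and stand it on the bare worktop, then use the red pull to turn the stiff leaf over the rings to the other side, guiding it all the way down so that it lies flat with its coloured chart showing and never slaps down. Then stand the bottle upright on the turned leaf to hold it there. Keep the bottle upright throughout and do not disturb the spotted mug or the garlic standing to its sides.

Things in the scene. Friction and masses are not known exactly. Their poses are not given: they have to be found in the camera images.
- binder: Blue ring binder open on a wooden stand 196 x 300 mm, fixed. Origin under the stand's middle, on the worktop; x along the spine, y across it, z up. Page stacks 20 to 147 mm either side of the spine, tops 33 mm above the worktop; three steel rings at x = -60, 0, 60 mm rise to 50 mm. The leaf starts on the -y side (robot's right) and must end on the +y side.
- ring_axis (a point): Point on the axis about which the leaf turns: middle of the binder's spine, 35 mm above the worktop; axes as the binder's. The axis runs along the binder's x.
- leaf (a joint): Turn of the leaf about the ring axis, rad: 0 flat on the -y side (start), 1.57 upright, 3.14 flat on the +y side. Turns freely, about 90 g, falls if let go. White plate 180 mm along the spine, 4 mm thick, 7 to 156 mm from the axis; its upper face is 37 mm above the worktop when flat on either side. It starts with grey lines up; the other face is yellow with coloured bars.
- leaf_pull (a point): Centre of the red pull: a bar 10 mm in diameter, 30 mm long, parallel to the spine, at the middle of the leaf's free edge, 185 mm from the ring axis, on a tongue 20 mm wide. Leaf flat: it is beyond the stand's edge, 35 mm above bare worktop. Gripped on its two ends (fingers closing along the spine) it pivots between the fingers: the tool can keep pointing down during the turn.
- bottle_mid (a point): Centre of the loose amber bottle with black cap, half-way up: 41 mm in diameter, 119 mm tall (centre 59.5 mm above its foot), about 0.22 kg; z is its upright axis. It starts standing on the leaf.
- spotted_mug: White mug with dark spots, loose, 82 x 117 mm, 91 mm tall, to the left or right of the binder; origin at the centre of its underside. Leave it alone.
- garlic: Garlic bulb, loose, about 56 mm across, to the left or right of the binder; origin under its centre. Leave it alone.

How it is judged:
By the outcome, as a careful person would: the job done as asked, in the order asked, and still so for the second after the job is handed in, with the robot touching nothing.
It also fails if it takes over 72 s, if anything falls off the work surface, if the arm or the gripper's body presses on something with over 40 N, if the wrist force passes 120 N, or if a joint passes its speed limit or range.

### The arm

A 6-joint arm with a two-finger parallel gripper is mounted at the origin on a cart in front of the work surface, level with it; the furniture and walls round the work are solid. World frame = base frame: x ahead of the robot, y to its left, z up, the work surface at z = 0. Lengths are in mm, angles in rad, forces in N, time in s.
With the tool pointing down it reaches from about 300 to 750 mm from the base axis. Payload 8.5 kg.
Tool frame: the origin (TCP) lies where the fingers leave the gripper's body, on its centre line; the fingertips stand 73 mm ahead of it and the grasp point (between the pads) lies 54 mm ahead of it; z points along the fingers, x is the direction in which the jaws open and shut, and the axes are right-handed (so a half turn about z gives the same grasp; the last joint's range is limited). The gripper opens to 85 mm and grips with 20 to 120 N. Pads are 22 mm wide; open, the fingers measure 114 mm over their backs; the gripper's body (76 mm by 85 mm) begins 54 mm behind the grasp point. The pads swing forward as they close: fully open they stand 13 mm farther back than shut.
Start: joints at [1.114, 0.381, 1.297, -0, 1.464, -0.215], TCP at [131.69, 533.984, 303.922] pointing down, gripper open.
Joint ranges: [-3.11, 3.11], [-0.89, 2.33], [0.22, 2.48], [-1.42, 4.56], [0.17, 2.85], [-2.88, 2.88]. Speed limits (rad/s): [2.39, 2.39, 3.14, 3.14, 3.14, 3.14].

### API

Orientations are given as [roll, pitch, yaw] about the fixed x, y, z axes, in that order (R = Rz(yaw) Ry(pitch) Rx(roll)).
In Python, from rig import * gives the robot as it stands. The module is installed in compiled form; this text tells all that it offers.
- The arm moves only by the shell command python3 -m handwheel 'ROWS' [OPENING] [FORCE]. ROWS is JSON, a list of rows, each an object with "dp": the shift along the tool's x, y, z in m, a list of three; "roll": the turn about the tool's z in rad. A call has exactly 5 rows; each row shifts and turns the commanded pose from where the row before left it, along the tool's axes as they then stand; what a row does not reach is not made up. A row lasts 1/10 s, in which the tool goes at most 50 mm and 8.59 degrees, less where a joint would pass 70% of its speed; a pose out of reach is approached as far as the arm can. A call with a gripper value outside its range is refused whole. OPENING is the closure in counts, from 0 (fully open) to 255 (shut), set as the call begins (- or left out, the last holds). The fingers move at their own pace and stop on an object; FORCE is the grip in N (left out, the last holds). Time passes only in rows, so rows that do not move let the fingers close, or fill a call up. It gives the time, the measured TCP pose, the force and the opening at its end, in the units of the state.
- state(): the state, without advancing time (a new reading comes with each control period).
- capture(name): name is "scene" or "top"; returns the picture (420x560x3 uint8, blue, green, red); there is no depth.
- calibration(name): a dict with "intrinsics" (3x3 intrinsics, pixels), "D" ([k1, k2, p1, p2, k3] as OpenCV has them; the pictures are not rectified), "position" and "rotation" of the camera in the world. Camera axes: x right, y down, z forward; pixel columns grow to the right and rows downward; lengths in mm; the calibration is good to about 2 mm. A picture is of the moment at which its call begins. calibration takes no time and is no camera call.
- hand_in(): hands the job in, once; it reports no verdict.
The state is a dict: "t": time; "joints": joint angles; "joint_vel": joint speeds; "effort": joint torques, N m; "tcp_pos": TCP position; "eef_rot": TCP orientation; "ft_force": force on the tool from outside, world axes, zero at the start; "moment": the same for the moment, N m; "gripper_width": finger opening in mm.
Only numpy, scipy, OpenCV 4.12 (cv2) and the standard library are available. Lean on these libraries where they do the work, as an engineer would, in place of code of your own. Each camera call takes 0.05 s, during which the arm holds its last target.

## Working session

There is one attempt and no reset: what is moved stays moved. The work goes in short steps, Python scripts to look and compute and a shell command to move; the robot and the scene stay as the last step left them, time stands still between calls to the robot, and variables do not carry over. Pictures are saved under pics/ and viewed, and the job is handed in when it is done.

```bash
mkdir -p pics
python3 - <<'E'
from rig import *
import cv2
print(state())
for n in("scene","top"):
    cv2.imwrite(f"pics/{n}0.png",capture(n)); c=calibration(n); print(n,c)
E
```

```text
{'t': 0.0, 'joints': array([ 1.11369092e+00,  3.81185753e-01,  1.29823895e+00,  2.05847845e-05,
        1.46359169e+00, -2.15300305e-01]), 'joint_vel': array([ 1.63862332e-03, -6.01477088e-04, -1.32067729e-05, -1.07695980e-04,
        7.62025280e-04, -6.12715808e-04]), 'effort': array([-1.92835942e-03, -4.48474216e+01, -2.31271702e+01, -3.93283126e-04,
        5.04505180e-03,  1.04786852e-05]), 'tcp_pos': array([131.61695317, 533.83202603, 303.32455979]), 'eef_rot': array([-3.14126849e+00,  1.38649852e-03,  1.32898923e+00]), 'ft_force': array([ 0.45877446, -0.3901697 ,  0.06152992]), 'moment': array([-0.01981422,  0.01279659,  0.01904705]), 'gripper_width': 85.77211502433497}
scene {'intrinsics': array([[444.05341388,   0.        , 278.73267411],
       [  0.        , 444.05341388, 209.03126169],
       [  0.        ,   0.        ,   1.        ]]), 'D': array([-0.11753154,  0.        ,  0.        ,  0.        ,  0.        ]), 'position': array([ -42.04858467, -874.27754964,  941.71533248]), 'rotation': array([-2.24716919, -0.0040652 , -0.59253824])}
top {'intrinsics': array([[534.3572291 ,   0.        , 278.60947351],
       [  0.        , 534.3572291 , 202.19622759],
       [  0.        ,   0.        ,   1.        ]]), 'D': array([0.02000281, 0.        , 0.        , 0.        , 0.        ]), 'position': array([-177.6841747 ,  -25.67231057, 1469.07185054]), 'rotation': array([-2.65486084,  0.00494289, -1.53962364])}
```

View pics/scene0.png

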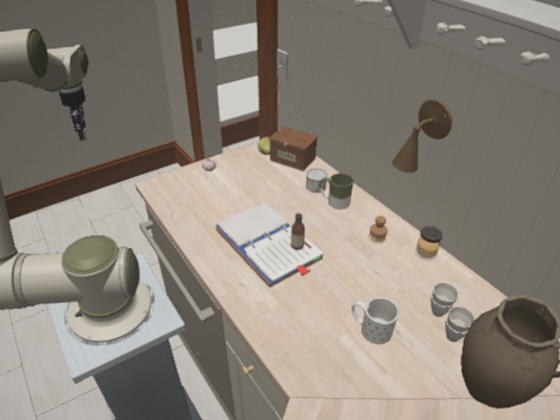

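View pics/top0.png

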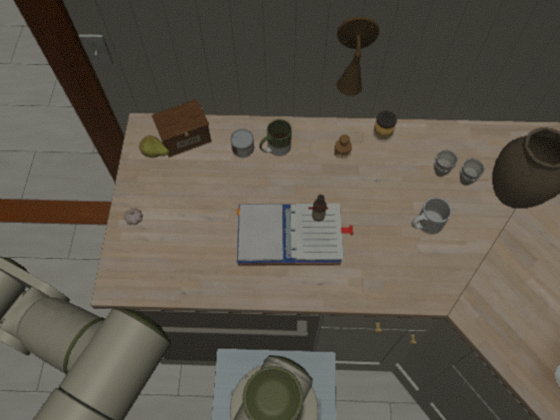

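The scene picture shows the binder at about (268,240), the bottle at (297,235), the red pull at (303,270), the mug at (379,320) and the garlic at (208,165). In the top picture the pull is at (347,230), the bottle near (320,210), the mug at (434,215) and the garlic at (133,216).

```bash
cat > h.py <<'E'
import numpy as np, cv2
from scipy.spatial.transform import Rotation as Rn
from rig import *
def cam(n):
    c=calibration(n); return np.array(c["intrinsics"]),np.array(c["D"]),np.array(c["position"]),Rn.from_euler("xyz",c["rotation"]).as_matrix()
def ray(n,uv):
    K,D,p,R=cam(n); q=cv2.undistortPoints(np.array([[uv]],float),K,D)[0,0]
    d=R@np.array([q[0],q[1],1]); return p,d/np.linalg.norm(d)
def onz(n,uv,z):
    p,d=ray(n,uv); return p+d*(z-p[2])/d[2]
def tri(u1,u2):
    (p,d),(q,e)=ray("scene",u1),ray("top",u2)
    s=np.linalg.lstsq(np.stack([d,-e],1),q-p,rcond=None)[0]
    a,b=p+s[0]*d,q+s[1]*e; return (a+b)/2,np.linalg.norm(a-b)
def proj(n,X):
    K,D,p,R=cam(n); X=np.atleast_2d(X).astype(float)
    return cv2.projectPoints((X-p)@R,np.zeros(3),np.zeros(3),K,D)[0][:,0]
def crop(n,name,x0,y0,x1,y1,f,img=None):
    im=capture(n) if img is None else img
    im=cv2.resize(im[y0:y1,x0:x1],None,fx=f,fy=f,interpolation=cv2.INTER_CUBIC)
    cv2.imwrite(f"pics/{name}.png",im)
E
python3 - <<'E'
from h import *
s=cv2.imread("pics/scene0.png");t=cv2.imread("pics/top0.png")
crop("scene","s0c",210,195,330,285,6.5,s); crop("top","t0c",230,185,360,275,6,t)
print(tri((303,270),(347,230)), onz("top",(347,230),35),onz("scene",(303,270),35))
E
```

```text
(array([ 496.70471851, -200.29063392,   31.68752945]), np.float64(2.848625976098641)) [ 493.5950579  -199.62874843   35.        ] [ 496.37441358 -202.47293419   35.        ]
```

View pics/s0c.png

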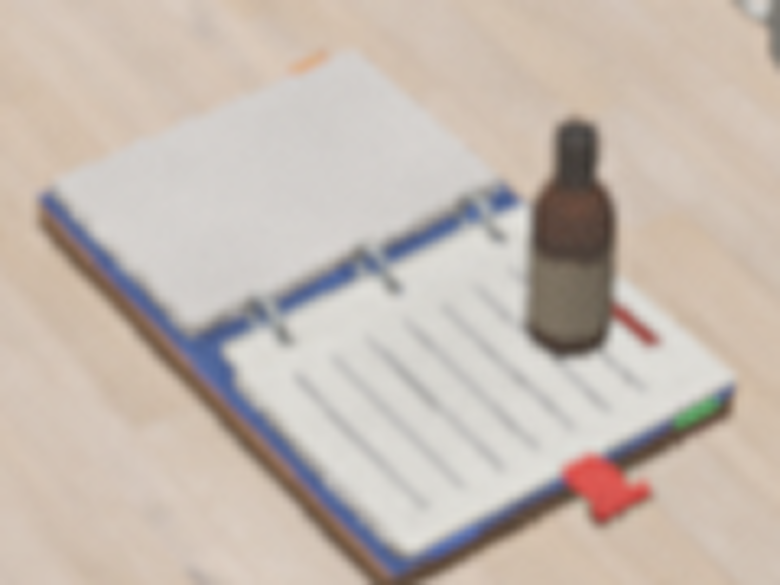

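View pics/t0c.png

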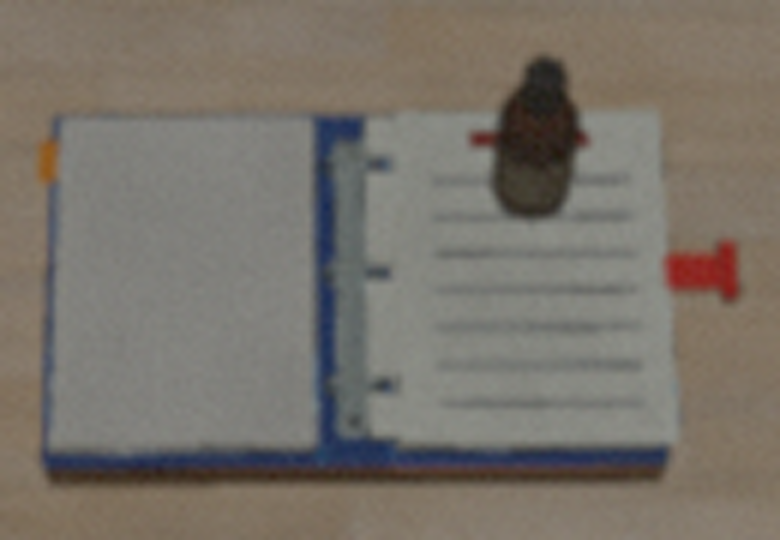

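```bash
cat > fit.py <<'E'
from h import *
from scipy.optimize import least_squares
fs=lambda x,y:((x+.5)/6.5-.5+210,(y+.5)/6.5-.5+195)
ft=lambda x,y:((x+.5)/6-.5+230,(y+.5)/6-.5+185)
obs=[("top",ft(731,271),(0,-185,36)),("scene",fs(624,506),(0,-185,37)),
("top",ft(660,108),(90,-156,37)),("top",ft(675,442),(-90,-156,37)),
("scene",fs(735,384),(90,-156,37)),("scene",fs(407,556),(-90,-156,37))]
def T(p,X):
    c,s=np.cos(p[2]),np.sin(p[2]); X=np.array(X,float); return np.array([p[0]+c*X[0]-s*X[1],p[1]+s*X[0]+c*X[1],X[2]])
if __name__=="__main__":
    f=lambda p:np.concatenate([proj(n,T(p,X))[0]-u for n,u,X in obs])
    r=least_squares(f,[490,-20,0],x_scale=[100,100,.1],loss="soft_l1"); print(r.x); print(f(r.x).reshape(-1,2).round(2))
    for n,u,X in obs: print(n,X,onz(n,u,X[2]).round(1))
    p=r.x
    # overlay
    for n in("scene","top"):
        im=cv2.imread(f"pics/{n}0.png"); 
        for X in [(90,-156,37),(-90,-156,37),(-98,150,0),(-98,-150,0),(0,0,50),(60,0,50),(-60,0,50),(0,-185,35),(-90,147,33),(90,147,33)]:
            u=proj(n,T(p,X))[0]; print(n,X,((u+.5-np.array([210,195]))*6.5-.5 if n=="scene" else (u+.5-np.array([230,185]))*6-.5).round())
    # bottle
    b0=fs(569,350);
    print("bottle foot scene", [onz("scene",fs(570,y),37).round(1) for y in(335,340,345,355)])
    print("cap", tri(fs(576,125),ft(545,68)))
E
python3 fit.py
```

```text
[ 4.89307658e+02 -2.77479932e+01  2.67375641e-02]
[[ 0.05  0.02]
 [-0.98 -0.38]
 [ 0.56  0.04]
 [ 1.18 -0.17]
 [ 0.19 -0.76]
 [-0.22 -0.43]]
top (0, -185, 36) [ 494.3 -212.5   36. ]
scene (0, -185, 37) [ 495.7 -215.4   37. ]
top (90, -156, 37) [ 583.5 -179.6   37. ]
top (-90, -156, 37) [ 402.9 -182.7   37. ]
scene (90, -156, 37) [ 581.  -183.5   37. ]
scene (-90, -156, 37) [ 403.1 -187.7   37. ]
scene (90, -156, 37) [736. 379.]
scene (-90, -156, 37) [406. 553.]
scene (-98, 150, 0) [ 38. 231.]
scene (-98, -150, 0) [383. 611.]
scene (0, 0, 50) [373. 245.]
scene (60, 0, 50) [478. 196.]
scene (-60, 0, 50) [264. 296.]
scene (0, -185, 35) [617. 507.]
scene (-90, 147, 33) [ 50. 177.]
scene (90, 147, 33) [357.  46.]
top (90, -156, 37) [663. 108.]
top (-90, -156, 37) [682. 441.]
top (-98, 150, 0) [ 48. 483.]
top (-98, -150, 0) [663. 485.]
top (0, 0, 50) [355. 258.]
top (60, 0, 50) [355. 149.]
top (-60, 0, 50) [356. 372.]
top (0, -185, 35) [731. 272.]
top (-90, 147, 33) [ 50. 443.]
top (90, 147, 33) [ 64. 111.]
bottle foot scene [array([ 538.4, -116.7,   37. ]), array([ 536.4, -119.4,   37. ]), array([ 534.5, -122. ,   37. ]), array([ 530.7, -127.3,   37. ])]
cap (array([ 539.02251061, -113.66275702,  157.84253504]), np.float64(0.3164738071894016))
```

Run:
```python
from h import *
for nm,uv in dict(greenmug=(268,152),wood=(343,154),can=(242,152),jar=(385,135),mug=(432,228),mughandle=(417,222),garlic=(133,220),frontedge=(300,307),edgeR=(445,313)).items(): print(nm,onz("top",uv,0).round())
print("mug scene",onz("scene",(377,340),0).round(),onz("scene",(361,322),20).round())
def draw(n,b,x0,y0,f,name,box):
    im=cv2.imread(f"pics/{n}0.png"); x0,y0,x1,y1=box
    im=cv2.resize(im[y0:y1,x0:x1],None,fx=f,fy=f,interpolation=cv2.INTER_CUBIC)
    a=np.linspace(0,2*np.pi,60)
    for r,z,c in((20.5,37,(0,255,0)),(20.5,112,(0,255,255)),(10,156,(255,255,0))):
        u=proj(n,np.stack([b[0]+r*np.cos(a),b[1]+r*np.sin(a),0*a+z],1)); u=(u+.5-[x0,y0])*f-.5
        cv2.polylines(im,[u.astype(np.int32)],True,c,1)
    return im
b=(538,-116)
A=draw("scene",b,0,0,12,"",(280,208,315,255)); B=draw("top",b,0,0,12,"",(302,190,335,225))
h=max(A.shape[0],B.shape[0]); C=np.zeros((h,A.shape[1]+B.shape[1],3),np.uint8); C[:A.shape[0],:A.shape[1]]=A; C[:B.shape[0],A.shape[1]:]=B
cv2.imwrite("pics/bot.png",cv2.convertScaleAbs(C,alpha=1.6,beta=10)[:600,:800])
```

```text
greenmug [784.  46.  -0.]
wood [ 783. -199.   -0.]
can [782. 131.   0.]
jar [ 862. -340.    0.]
mug [ 524. -460.    0.]
mughandle [ 543. -417.    0.]
garlic [525. 449.   0.]
frontedge [267. -65.  -0.]
edgeR [ 263. -469.    0.]
mug scene [ 528. -476.    0.] [ 520. -421.   20.]
```

View pics/bot.png

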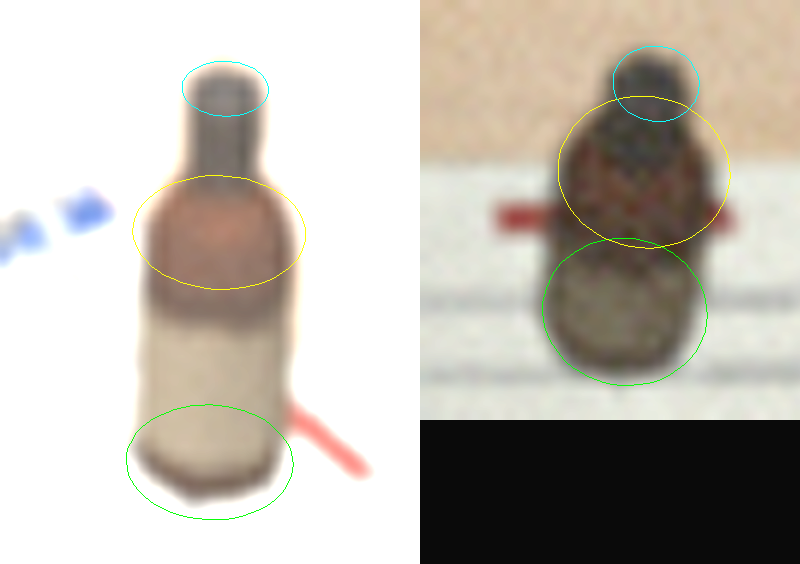

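The overlay at (538,-116) puts the drawn foot about 1 px low in both views and the cap about 1 px to the left in the top view, so the bottle is at about (538,-114.5). The worktop behind the binder, around x=650, is clear. I'll turn the jaws along the spine first.

```bash
python3 -m handwheel '[{"dp":[0,0,0],"roll":0.14},{"dp":[0,0,0],"roll":0.14},{"dp":[0,0,0],"roll":0.14},{"dp":[0,0,0],"roll":0.14},{"dp":[0,0,0],"roll":0.14}]' 0 40; python3 -m handwheel '[{"dp":[0,0,0],"roll":0.14},{"dp":[0,0,0],"roll":0.14},{"dp":[0,0,0],"roll":0.14},{"dp":[0,0,0],"roll":0.14},{"dp":[0,0,0],"roll":0.05}]'
```

```text
t: 0.6
tcp_pos: [131.7, 533.9, 303.6]
eef_rot: [3.141, 0.001, 0.623]
ft_force: [-0.1, -0.4, -0.2]
gripper_width: 85.1
t: 1.1
tcp_pos: [131.6, 533.9, 303.5]
eef_rot: [3.141, 0.0, 0.014]
ft_force: [-0.9, 0.0, -0.0]
gripper_width: 85.4
```

```bash
M='python3 -m handwheel'; python3 -m handwheel '[{"dp":[0.02,0.033,0],"roll":0},{"dp":[0.02,0.033,0],"roll":0},{"dp":[0.02,0.033,0],"roll":0},{"dp":[0.02,0.033,0],"roll":0},{"dp":[0.02,0.033,0],"roll":0}]'; python3 -m handwheel '[{"dp":[0.02,0.033,0],"roll":0},{"dp":[0.02,0.033,0],"roll":0},{"dp":[0.02,0.033,0],"roll":0},{"dp":[0.02,0.033,0],"roll":0},{"dp":[0.02,0.033,0],"roll":0}]'; python3 -m handwheel '[{"dp":[0.02,0.033,0],"roll":0},{"dp":[0.02,0.033,0],"roll":0},{"dp":[0.02,0.033,0],"roll":0},{"dp":[0.02,0.033,0],"roll":0},{"dp":[0.02,0.033,0],"roll":0}]'
```

```text
t: 1.6
tcp_pos: [235.2, 369.5, 303.7]
eef_rot: [3.141, 0.0, 0.019]
ft_force: [1.5, 0.7, 0.7]
gripper_width: 85.4
t: 2.1
tcp_pos: [338.3, 206.4, 303.8]
eef_rot: [3.142, 0.0, 0.019]
ft_force: [0.7, 0.3, -0.4]
gripper_width: 85.6
t: 2.6
tcp_pos: [441.5, 43.2, 303.8]
eef_rot: [-3.141, 0.0, 0.019]
ft_force: [0.8, 0.9, -0.1]
gripper_width: 85.4
```

```bash
python3 -m handwheel '[{"dp":[0.019,0.032,0],"roll":0},{"dp":[0.019,0.032,0],"roll":0},{"dp":[0.019,0.032,0],"roll":0},{"dp":[0.019,0.032,0],"roll":0},{"dp":[0.0175,0.0315,0],"roll":0}]'
python3 - <<'E'
from h import *
a=capture("scene"); b=capture("top"); print(state()["tcp_pos"])
crop("scene","s1",200,130,360,280,5,a); crop("top","t1",240,150,380,250,5,b)
E
```

```text
t: 3.1
tcp_pos: [538.1, -114.4, 303.5]
eef_rot: [-3.141, 0.001, 0.019]
ft_force: [-0.4, 0.3, 0.1]
gripper_width: 85.2
[ 538.87667099 -116.25714064  302.75728888]
```

View pics/s1.png

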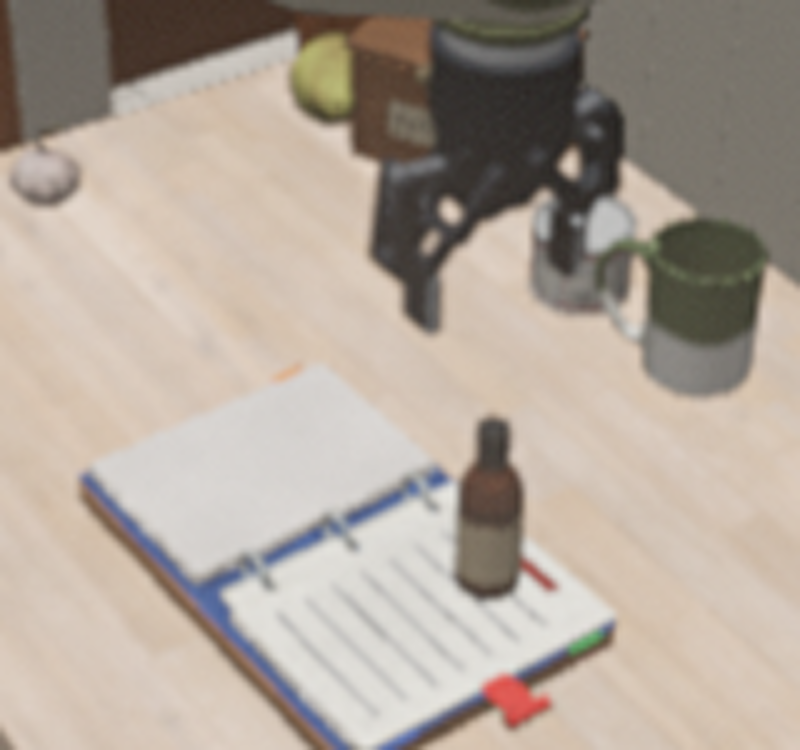

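View pics/t1.png

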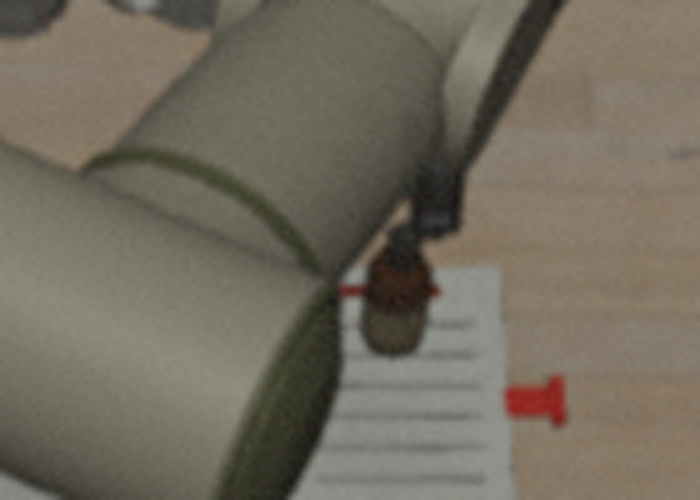

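The arm is above the bottle and the gap between the fingers lines up with it. The scene picture shows the bottle at crop pixel (490,510). I'll go down over it.

```bash
python3 -m handwheel '[{"dp":[0,-0.001,0.024],"roll":0},{"dp":[0,0,0.024],"roll":0},{"dp":[0,0,0.024],"roll":0},{"dp":[0,0,0.020],"roll":0},{"dp":[0,0,0],"roll":0}]';  python3 - <<'E'
from h import *
a=capture("scene"); b=capture("top"); print(state()["tcp_pos"])
crop("scene","s2",240,160,340,260,6,a); crop("top","t2",280,160,380,250,6,b)
E
```

```text
t: 3.7
tcp_pos: [536.4, -111.0, 209.5]
eef_rot: [-3.139, 0.005, 0.019]
ft_force: [0.4, -1.0, 0.6]
gripper_width: 85.3
[ 537.53077416 -111.64566879  212.41230818]
```

View pics/s2.png

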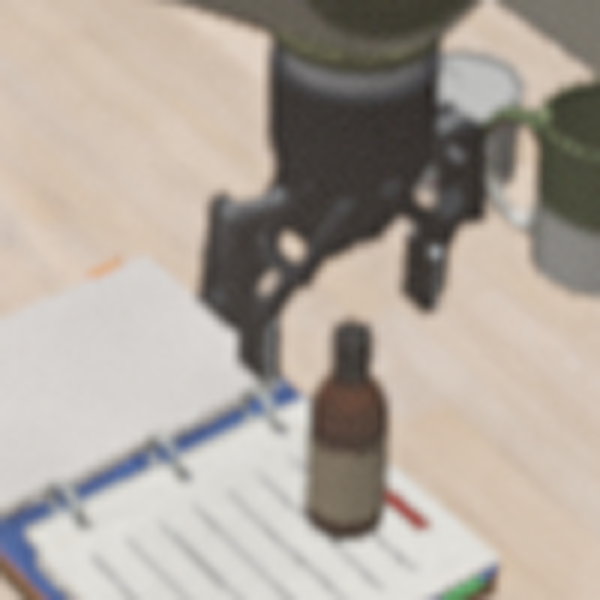

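View pics/t2.png

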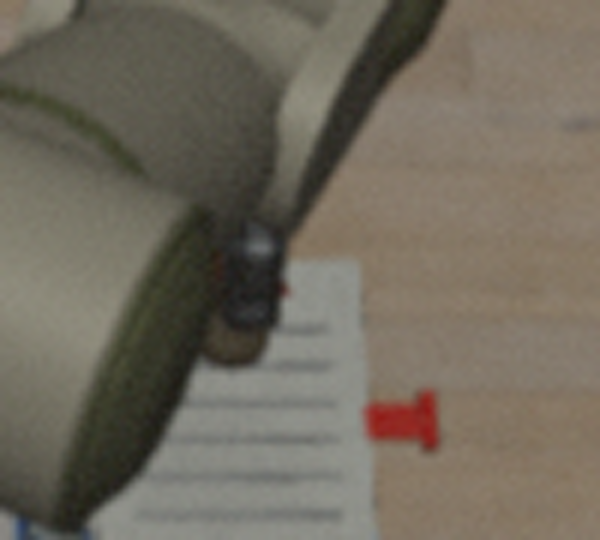

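The scene crop shows the fingertips at about (258,370) and (427,305), and the cap top at (351,330). I'll check the centring numerically before closing.

```bash
python3 - <<'E'
from h import *
s=state(); print(s["tcp_pos"],s["joints"],s["joint_vel"])
# inner pad edges bottoms at |x|=42.5, pad y +-11, z tip = 212-73(+13)
for z in (139,145,152):
  for dx in(-42.5,-57,42.5,57):
    for dy in(-11,11):
      X=np.array([537.5+dx,-113+dy,z]); u=proj("scene",X)[0]; print(z,dx,dy,((u+.5-[240,160])*6-.5).round())
for p in((538,-114.5),(541,-113)):
  print("cap",((proj("scene",[*p,156])[0]+.5-[240,160])*6-.5).round(),((proj("scene",[*p,37])[0]+.5-[240,160])*6-.5).round())
E
python3 -c "
import cv2
im=cv2.imread('pics/s2.png')[270:560,180:480]; cv2.imwrite('pics/s2b.png',cv2.convertScaleAbs(cv2.resize(im,None,fx=2,fy=2),alpha=2,beta=20))"
```

```text
[ 537.53077416 -111.64566879  212.41230818] [-4.20506045e-01  4.62240512e-01  1.44663738e+00  7.31626373e-05
  1.23283841e+00 -4.39782680e-01] [-1.63694225e-03 -1.76143638e-02 -2.26186608e-02  3.93321086e-05
  1.25450408e-03 -9.85317499e-04]
139 -42.5 -11 [286. 403.]
139 -42.5 11 [258. 377.]
139 -57 -11 [259. 415.]
139 -57 11 [233. 388.]
139 42.5 -11 [433. 337.]
139 42.5 11 [405. 313.]
139 57 -11 [457. 327.]
139 57 11 [429. 302.]
145 -42.5 -11 [286. 393.]
145 -42.5 11 [259. 367.]
145 -57 -11 [260. 405.]
145 -57 11 [233. 378.]
145 42.5 -11 [434. 328.]
145 42.5 11 [406. 303.]
145 57 -11 [458. 317.]
145 57 11 [430. 293.]
152 -42.5 -11 [286. 381.]
152 -42.5 11 [259. 356.]
152 -57 -11 [260. 393.]
152 -57 11 [233. 367.]
152 42.5 -11 [435. 316.]
152 42.5 11 [406. 292.]
152 57 -11 [459. 305.]
152 57 11 [431. 281.]
cap [351. 330.] [343. 517.]
cap [354. 326.] [346. 513.]
```

View pics/s2b.png

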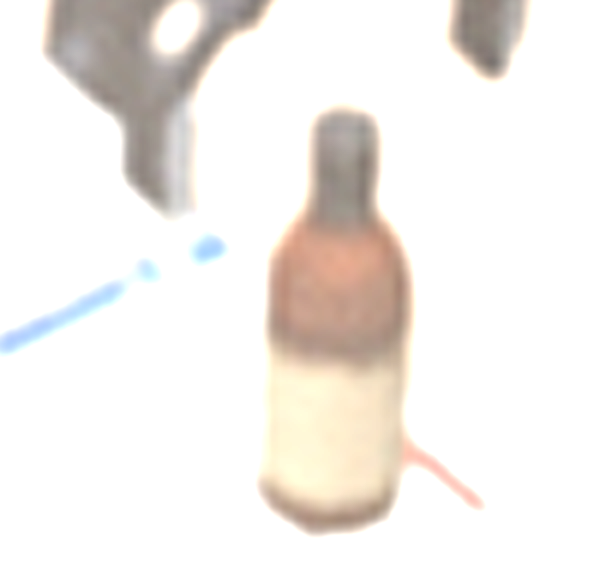

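Measured against the projections, the finger gap is centred on the bottle in x to about 1–2 mm, and the gripper sits about 2–3 mm too far towards +y. I'll correct that and go down.

```bash
python3 -m handwheel '[{"dp":[0.001,0.002,0.0],"roll":0},{"dp":[0,0,0.015],"roll":0},{"dp":[0,0,0.018],"roll":0},{"dp":[0,0,0.015],"roll":0},{"dp":[0,0,0],"roll":0}]' 0 40;  python3 - <<'E'
from h import *
a=capture("scene"); b=capture("top"); print(state()["tcp_pos"],state()["ft_force"])
crop("scene","s3",250,180,330,260,8,a)
E
```

```text
t: 4.3
tcp_pos: [538.3, -113.9, 163.4]
eef_rot: [-3.141, 0.001, 0.019]
ft_force: [-0.2, 0.5, 0.1]
gripper_width: 85.4
[ 538.98519342 -114.10374948  165.01079258] [ 0.07827686 -0.31999654  1.00276798]
```

View pics/s3.png

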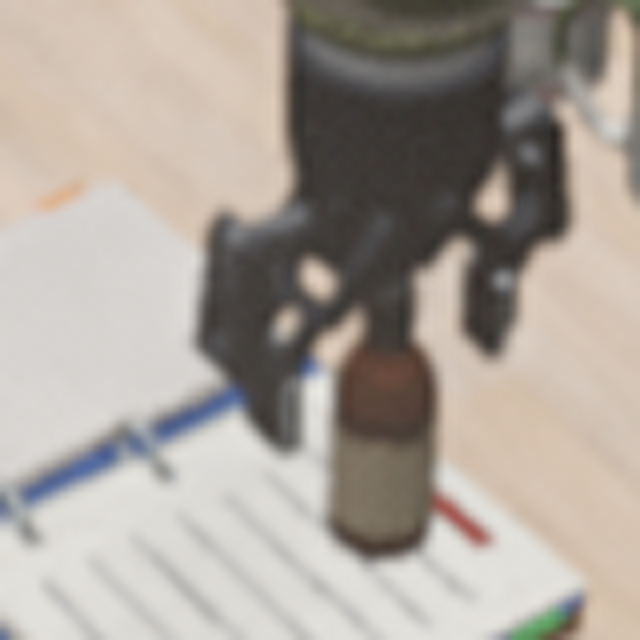

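The bottle (crop pixel 385,430) stands between the fingers with the palm above its cap. I'll close on it.

```bash
python3 -m handwheel '[{"dp":[0,0,0],"roll":0},{"dp":[0,0,0],"roll":0},{"dp":[0,0,0],"roll":0},{"dp":[0,0,0],"roll":0},{"dp":[0,0,0],"roll":0}]' 255 40; python3 -m handwheel '[{"dp":[0,0,0],"roll":0},{"dp":[0,0,0],"roll":0},{"dp":[0,0,0],"roll":0},{"dp":[0,0,0],"roll":0},{"dp":[0,0,0],"roll":0}]'
python3 - <<'E'
from h import *
a=capture("scene"); print(state()["tcp_pos"],state()["ft_force"])
crop("scene","s4",250,180,330,260,8,a)
E
```

```text
t: 4.9
tcp_pos: [538.8, -114.0, 164.5]
eef_rot: [3.141, -0.001, 0.019]
ft_force: [0.9, 0.2, 3.4]
gripper_width: 39.2
t: 5.4
tcp_pos: [538.8, -114.0, 164.5]
eef_rot: [3.141, -0.001, 0.019]
ft_force: [-0.4, -0.1, 5.4]
gripper_width: 39.2
[ 538.84937451 -114.00448977  164.47955624] [ 0.75118454 -0.52932603  5.67082259]
```

View pics/s4.png

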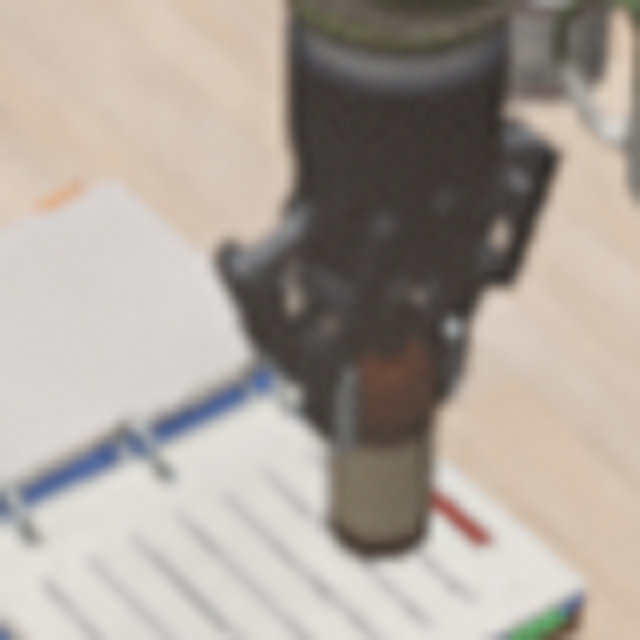

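Gripped at 39.2 mm and upright. I'll lift it and carry it behind the binder.

```bash
python3 -m handwheel '[{"dp":[0,0,-0.006],"roll":0},{"dp":[0,0,-0.014],"roll":0},{"dp":[0,0,-0.016],"roll":0},{"dp":[0,0,-0.016],"roll":0},{"dp":[0,0,-0.008],"roll":0}]'; python3 -m handwheel '[{"dp":[0.008,-0.002,0],"roll":0},{"dp":[0.016,-0.003,0],"roll":0},{"dp":[0.018,-0.003,0],"roll":0},{"dp":[0.018,-0.003,0],"roll":0},{"dp":[0.018,-0.003,0],"roll":0}]';  python3 -m handwheel '[{"dp":[0.018,-0.003,0],"roll":0},{"dp":[0.014,-0.003,0],"roll":0},{"dp":[0.006,-0.002,0],"roll":0},{"dp":[0,0,0],"roll":0},{"dp":[0,0,0],"roll":0}]'
python3 - <<'E'
from h import *
a=capture("scene"); print(state()["tcp_pos"],state()["ft_force"])
crop("scene","s5",240,150,340,250,6,a)
E
```

```text
t: 5.95
tcp_pos: [538.6, -113.9, 224.9]
eef_rot: [3.141, -0.0, 0.019]
ft_force: [0.2, -0.1, -2.0]
gripper_width: 39.5
t: 6.45
tcp_pos: [617.1, -98.0, 222.5]
eef_rot: [-3.141, 0.002, 0.019]
ft_force: [0.0, -0.1, -1.9]
gripper_width: 39.2
t: 6.95
tcp_pos: [653.7, -89.6, 223.3]
eef_rot: [-3.141, 0.001, 0.019]
ft_force: [-0.3, -0.1, -2.3]
gripper_width: 38.8
[653.63224577 -89.77384258 223.63296821] [ 0.62683556 -0.29697413 -2.40861286]
```

View pics/s5.png

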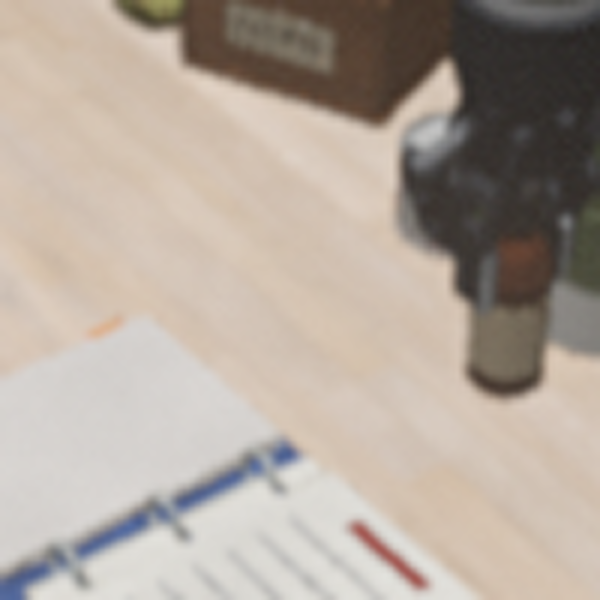

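The bottle hangs upright in the grip with its foot at crop pixel (505,385). I'll lower it, slowing down for contact.

```bash
python3 -m handwheel '[{"dp":[0,0,0.012],"roll":0},{"dp":[0,0,0.02],"roll":0},{"dp":[0,0,0.02],"roll":0},{"dp":[0,0,0.02],"roll":0},{"dp":[0,0,0.012],"roll":0}]'; python3 -m handwheel '[{"dp":[0,0,0.003],"roll":0},{"dp":[0,0,0.003],"roll":0},{"dp":[0,0,0.002],"roll":0},{"dp":[0,0,0.0],"roll":0},{"dp":[0,0,0.0],"roll":0}]'
```

```text
t: 7.5
tcp_pos: [653.2, -89.7, 137.7]
eef_rot: [-3.141, 0.003, 0.019]
ft_force: [-0.5, -0.9, -2.3]
gripper_width: 39.4
t: 8.0
tcp_pos: [654.3, -89.7, 132.5]
eef_rot: [3.141, -0.001, 0.019]
ft_force: [-0.1, 0.5, -1.8]
gripper_width: 39.1
```

```bash
python3 -m handwheel '[{"dp":[0,0,0.002],"roll":0},{"dp":[0,0,0.002],"roll":0},{"dp":[0,0,0.00],"roll":0},{"dp":[0,0,0.0],"roll":0},{"dp":[0,0,0.0],"roll":0}]'
```

```text
t: 8.5
tcp_pos: [654.1, -89.7, 127.9]
eef_rot: [3.142, 0.0, 0.019]
ft_force: [0.3, 0.4, -2.2]
gripper_width: 39.4
```

```bash
python3 -m handwheel '[{"dp":[0,0,0.001],"roll":0},{"dp":[0,0,0.001],"roll":0},{"dp":[0,0,0.00],"roll":0},{"dp":[0,0,0.0],"roll":0},{"dp":[0,0,0.0],"roll":0}]'; python3 -m handwheel '[{"dp":[0,0,0.001],"roll":0},{"dp":[0,0,0.00],"roll":0},{"dp":[0,0,0.00],"roll":0},{"dp":[0,0,0.0],"roll":0},{"dp":[0,0,0.0],"roll":0}]'
```

```text
t: 9.0
tcp_pos: [654.2, -89.7, 127.6]
eef_rot: [3.141, -0.001, 0.019]
ft_force: [-2.7, 0.6, 8.9]
gripper_width: 39.3
t: 9.5
tcp_pos: [654.5, -89.8, 127.3]
eef_rot: [3.141, -0.003, 0.019]
ft_force: [-2.8, 0.7, 11.9]
gripper_width: 38.9
```

The bottle is on the worktop (12 N). I'll open and go straight up.

```bash
python3 -m handwheel '[{"dp":[0,0,-0.001],"roll":0},{"dp":[0,0,0],"roll":0},{"dp":[0,0,0],"roll":0},{"dp":[0,0,0],"roll":0},{"dp":[0,0,0],"roll":0}]' 0; python3 -m handwheel '[{"dp":[0,0,-0.01],"roll":0},{"dp":[0,0,-0.025],"roll":0},{"dp":[0,0,-0.03],"roll":0},{"dp":[0,0,-0.03],"roll":0},{"dp":[0,0,-0.03],"roll":0}]';  python3 - <<'E'
from h import *
a=capture("scene"); print(state()["tcp_pos"],state()["ft_force"])
crop("scene","s6",230,150,340,250,6,a)
E
```

```text
t: 10.0
tcp_pos: [654.1, -89.7, 125.7]
eef_rot: [-3.142, 0.0, 0.019]
ft_force: [-0.7, -0.3, -0.1]
gripper_width: 85.5
t: 10.5
tcp_pos: [654.0, -89.7, 253.0]
eef_rot: [3.141, -0.001, 0.019]
ft_force: [0.1, 0.1, -0.2]
gripper_width: 85.9
[655.07108006 -89.90040922 258.75682935] [0.51774641 0.30218688 4.94175829]
```

View pics/s6.png

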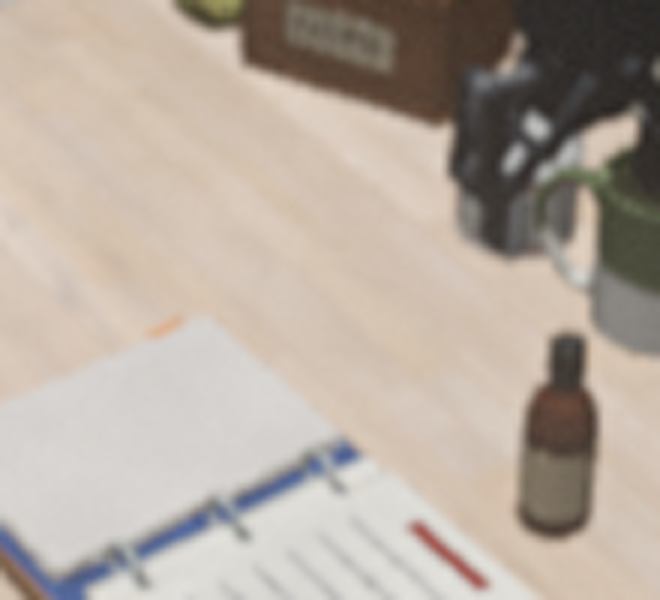

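The bottle stands upright on the worktop behind the binder (foot at crop pixel 557,525). Next, above the pull.

```bash
python3 -m handwheel '[{"dp":[-0.016,0.012,0],"roll":0},{"dp":[-0.016,0.012,0],"roll":0},{"dp":[-0.016,0.012,0],"roll":0},{"dp":[-0.016,0.012,0],"roll":0},{"dp":[-0.016,0.012,0],"roll":0}]';python3 -m handwheel '[{"dp":[-0.017,0.012,0],"roll":0},{"dp":[-0.017,0.012,0],"roll":0},{"dp":[-0.016,0.012,0],"roll":0},{"dp":[-0.016,0.012,0.02],"roll":0},{"dp":[-0.016,0.012,0.02],"roll":0}]';python3 -m handwheel '[{"dp":[0,0,0.03],"roll":0},{"dp":[0,0,0.03],"roll":0},{"dp":[0,0,0.02],"roll":0},{"dp":[0,0,0],"roll":0},{"dp":[0,0,0],"roll":0}]';  python3 - <<'E'
from h import *
a=capture("scene"); b=capture("top"); print(state()["tcp_pos"],state()["ft_force"])
crop("scene","s7",260,190,340,290,6,a); crop("top","t7",300,170,400,260,6,b)
E
```

```text
t: 11.05
tcp_pos: [574.6, -151.6, 251.6]
eef_rot: [3.141, -0.001, 0.019]
ft_force: [1.1, 0.2, 0.0]
gripper_width: 85.4
t: 11.55
tcp_pos: [493.9, -213.3, 211.5]
eef_rot: [3.14, -0.002, 0.019]
ft_force: [0.1, -0.0, -0.6]
gripper_width: 85.3
t: 12.05
tcp_pos: [494.8, -213.0, 131.8]
eef_rot: [3.141, -0.001, 0.019]
ft_force: [0.6, -0.2, 0.6]
gripper_width: 85.5
[ 494.9812041  -213.06875724  132.40389203] [-0.22361676 -0.56187953  0.14574805]
```

View pics/s7.png

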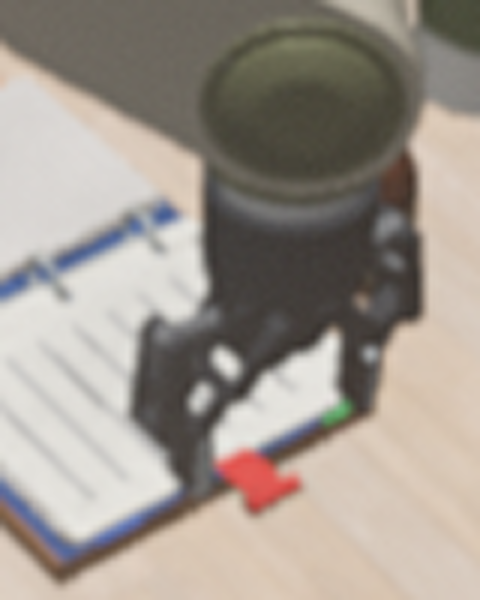

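View pics/t7.png

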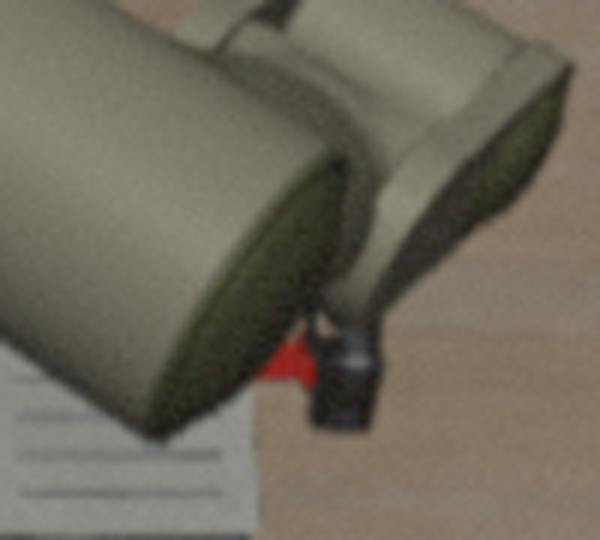

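The fingers straddle the pull: bar centre near scene crop pixel (273,495), fingertips at about (195,490) and (360,405). I'll check the projections for centring.

```bash
python3 - <<'E'
from h import *
p=np.array([495,-213,132.])
for z in(66,72):
  for dx in(-42.5,42.5):
    for dy in (-11,11):
      print(z,dx,dy,((proj("scene",p*[1,1,0]+[dx,dy,z])[0]+.5-[260,190])*6-.5).round())
print("bar",[((proj("scene",[495+d,-213,40])[0]+.5-[260,190])*6-.5).round() for d in(-15,0,15)])
E
python3 -c "
import cv2
im=cv2.imread('pics/s7.png')[280:540,110:400]; cv2.imwrite('pics/s7b.png',cv2.convertScaleAbs(cv2.resize(im,None,fx=2.2,fy=2.2),alpha=2,beta=20))"
```

```text
66 -42.5 -11 [213. 504.]
66 -42.5 11 [184. 474.]
66 42.5 -11 [363. 428.]
66 42.5 11 [334. 400.]
72 -42.5 -11 [213. 495.]
72 -42.5 11 [184. 465.]
72 42.5 -11 [364. 419.]
72 42.5 11 [335. 391.]
bar [array([246., 503.]), array([272., 490.]), array([298., 477.])]
```

View pics/s7b.png

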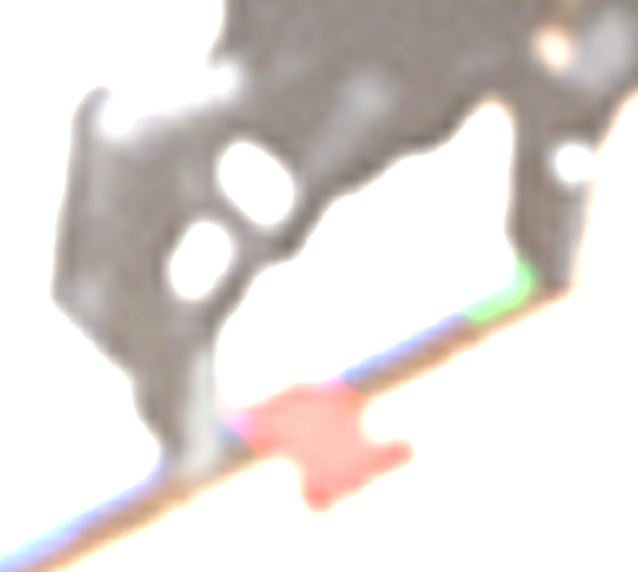

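Bar and finger gap agree within about 1–2 mm. I'll go down to grasp height and close.

```bash
python3 -m handwheel '[{"dp":[0,0,0.01],"roll":0},{"dp":[0,0,0.014],"roll":0},{"dp":[0,0,0.012],"roll":0},{"dp":[0,0,0.008],"roll":0},{"dp":[0,0,0],"roll":0}]' 60 30; python3 -m handwheel '[{"dp":[0,0,0],"roll":0},{"dp":[0,0,0],"roll":0},{"dp":[0,0,0],"roll":0},{"dp":[0,0,0],"roll":0},{"dp":[0,0,0],"roll":0}]' 100;  python3 - <<'E'
from h import *
a=capture("scene"); print(state()["tcp_pos"],state()["ft_force"],state()["gripper_width"])
crop("scene","s8",265,205,335,285,8,a)
E
```

```text
t: 12.65
tcp_pos: [494.1, -212.6, 85.9]
eef_rot: [-3.14, 0.002, 0.019]
ft_force: [-0.4, -0.1, -0.0]
gripper_width: 65.4
t: 13.15
tcp_pos: [494.5, -212.8, 87.1]
eef_rot: [3.141, -0.0, 0.019]
ft_force: [-0.3, -0.0, -0.9]
gripper_width: 52.0
[ 494.48095861 -212.79263146   87.07345992] [-0.64405753  0.33927219 -0.32064332] 51.95057725250419
```

View pics/s8.png

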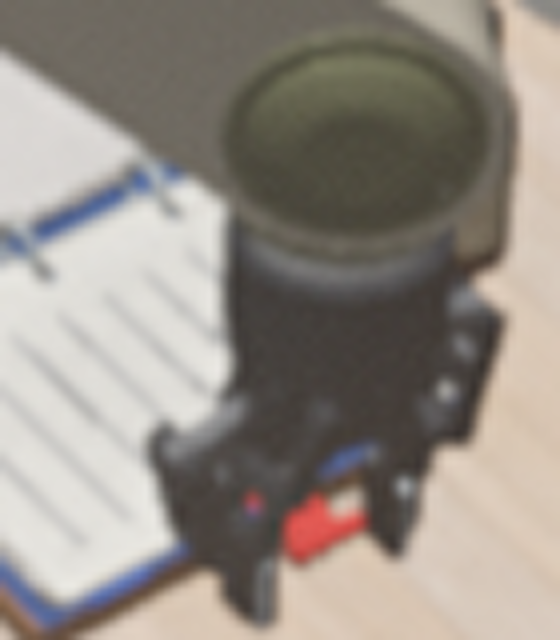

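The bar (red, crop pixel 325,530) lies between the fingers. Closing.

```bash
python3 -m handwheel '[{"dp":[0,0,0],"roll":0},{"dp":[0,0,0],"roll":0},{"dp":[0,0,0],"roll":0},{"dp":[0,0,0],"roll":0},{"dp":[0,0,0],"roll":0}]' 255 30;  python3 - <<'E'
from h import *
a=capture("scene"); print(state()["tcp_pos"],state()["ft_force"],state()["moment"],state()["gripper_width"])
crop("scene","s9",265,205,335,285,8,a)
E
```

```text
t: 13.7
tcp_pos: [496.7, -212.8, 87.7]
eef_rot: [3.14, -0.006, 0.019]
ft_force: [11.8, 3.7, -0.3]
gripper_width: 29.2
[ 496.74179359 -212.84598557   87.69932614] [12.31939333  4.36936521 -0.51913856] [ 0.65853075 -1.86438212  0.15444071] 28.954387226789247
```

View pics/s9.png

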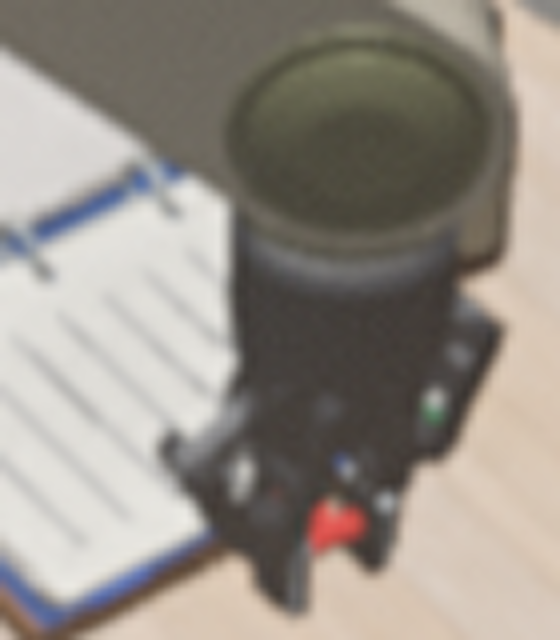

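The grip is at 29 mm with a 12 N side force in +x, so the bar sits about 2–3 mm further towards +x. I'll relieve that and work out the arc.

```bash
python3 -m handwheel '[{"dp":[0.0015,0,0],"roll":0},{"dp":[0.001,0,0],"roll":0},{"dp":[0,0,0],"roll":0},{"dp":[0,0,0],"roll":0},{"dp":[0,0,0],"roll":0}]'
python3 - <<'E'
from h import *
print(state()["ft_force"],state()["moment"])
th=np.array([0,1.5,4,7,11]+list(range(15,171,5))+[173,175.5,177.5,179,180])
P=np.round(185*np.stack([np.cos(np.radians(th)),-np.sin(np.radians(th))],1),1)
d=np.diff(P,axis=0)
for i in range(0,len(d),5): print(th[i+1:i+6][-1],d[i:i+5].round(1).tolist(), P[min(i+5,len(P)-1)])
E
```

```text
t: 14.25
tcp_pos: [497.3, -212.8, 87.5]
eef_rot: [3.141, -0.001, 0.019]
ft_force: [2.6, 1.5, 6.3]
gripper_width: 28.8
[2.63200482 1.53424824 6.33204216] [ 0.25914235 -0.40658576  0.1930997 ]
15.0 [[-0.1, -4.8], [-0.4, -8.1], [-0.9, -9.6], [-2.0, -12.8], [-2.9, -12.6]] [178.7 -47.9]
40.0 [[-4.9, -15.4], [-6.1, -14.9], [-7.5, -14.3], [-8.7, -13.6], [-9.8, -12.8]] [ 141.7 -118.9]
65.0 [[-10.9, -11.9], [-11.9, -10.9], [-12.8, -9.8], [-13.6, -8.7], [-14.3, -7.5]] [  78.2 -167.7]
90.0 [[-14.9, -6.1], [-15.4, -4.9], [-15.8, -3.5], [-16.0, -2.1], [-16.1, -0.7]] [   0. -185.]
115.0 [[-16.1, 0.7], [-16.0, 2.1], [-15.8, 3.5], [-15.4, 4.9], [-14.9, 6.1]] [ -78.2 -167.7]
140.0 [[-14.3, 7.5], [-13.6, 8.7], [-12.8, 9.8], [-11.9, 10.9], [-10.9, 11.9]] [-141.7 -118.9]
165.0 [[-9.8, 12.8], [-8.7, 13.6], [-7.5, 14.3], [-6.1, 14.9], [-4.9, 15.4]] [-178.7  -47.9]
179.0 [[-3.5, 15.8], [-1.4, 9.6], [-0.8, 8.0], [-0.4, 6.4], [-0.2, 4.9]] [-185.    -3.2]
180.0 [[0.0, 3.2]] [-185.   -0.]
```

```bash
python3 -m handwheel '[{"dp":[0,-0.0001,-0.0048],"roll":0},{"dp":[0,-0.0004,-0.0081],"roll":0},{"dp":[0,-0.0009,-0.0096],"roll":0},{"dp":[0,-0.002,-0.0128],"roll":0},{"dp":[0,-0.0029,-0.0126],"roll":0}]'
python3 - <<'E'
from h import *
a=capture("scene"); print(state()["ft_force"])
crop("scene","s10",215,180,335,280,6,a)
E
```

```text
t: 14.75
tcp_pos: [497.0, -206.4, 135.7]
eef_rot: [3.141, -0.001, 0.019]
ft_force: [6.0, 2.2, -2.3]
gripper_width: 28.6
[2.26203112 1.51823748 0.20587661]
```

View pics/s10.png

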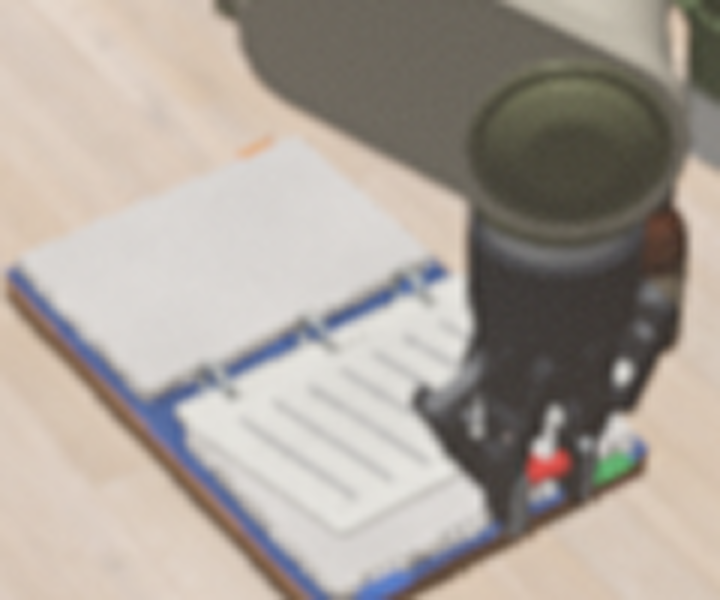

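The leaf is rising with the pull (red at 548,467; near leaf corner at 340,530), and the forces are small. I'll carry on up.

```bash
python3 -m handwheel '[{"dp":[0,-0.0049,-0.0154],"roll":0},{"dp":[0,-0.0061,-0.0149],"roll":0},{"dp":[0,-0.0075,-0.0143],"roll":0},{"dp":[0,-0.0087,-0.0136],"roll":0},{"dp":[0,-0.0098,-0.0128],"roll":0}]'; python3 -m handwheel '[{"dp":[0,-0.0109,-0.0119],"roll":0},{"dp":[0,-0.0119,-0.0109],"roll":0},{"dp":[0,-0.0128,-0.0098],"roll":0},{"dp":[0,-0.0136,-0.0087],"roll":0},{"dp":[0,-0.0143,-0.0075],"roll":0}]'
python3 - <<'E'
from h import *
a=capture("scene"); print(state()["tcp_pos"],state()["ft_force"])
crop("scene","s11",215,160,335,280,5,a)
E
```

```text
t: 15.3
tcp_pos: [495.8, -169.3, 206.5]
eef_rot: [3.141, 0.001, 0.019]
ft_force: [1.4, 0.7, -1.4]
gripper_width: 28.9
t: 15.8
tcp_pos: [493.8, -104.8, 255.1]
eef_rot: [-3.141, 0.003, 0.019]
ft_force: [-5.3, -1.9, 0.8]
gripper_width: 29.2
[ 493.75431343 -102.8843593   256.00770998] [-6.80304998 -0.9674764   3.2823203 ]
```

View pics/s11.png

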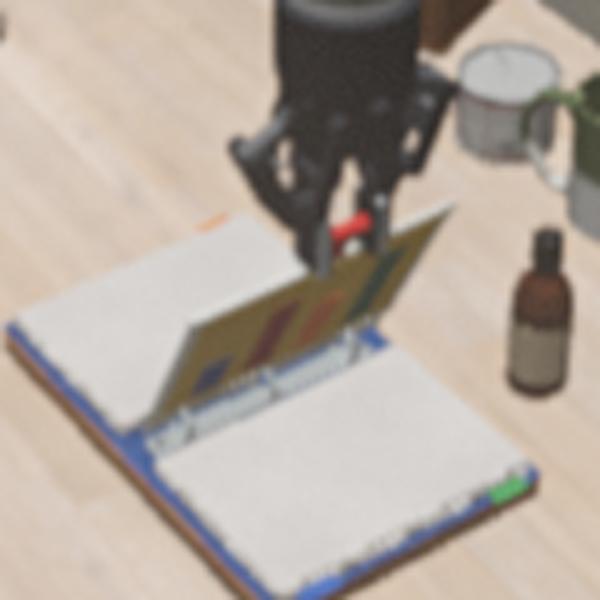

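The leaf is near 65° with the chart showing underneath, and the pull (red at 350,230) is firmly held. A side force of −6.8 N in x is building up, so I'll trim −x as I go.

```bash
python3 -m handwheel '[{"dp":[-0.0006,-0.0149,-0.0061],"roll":0},{"dp":[-0.0006,-0.0154,-0.0049],"roll":0},{"dp":[-0.0005,-0.0158,-0.0035],"roll":0},{"dp":[-0.0005,-0.016,-0.0021],"roll":0},{"dp":[-0.0005,-0.0161,-0.0007],"roll":0}]'
python3 - <<'E'
from h import *
print(state())
E
```

```text
t: 16.35
tcp_pos: [490.6, -26.2, 272.4]
eef_rot: [-3.141, -0.0, 0.019]
ft_force: [-0.5, -0.4, -0.2]
gripper_width: 29.0
{'t': 16.35, 'joints': array([-2.94957931e-01,  3.05625652e-01,  1.51031485e+00,  3.81453793e-04,
        1.32536922e+00, -3.14452710e-01]), 'joint_vel': array([ 0.31693407, -0.03384428,  0.04352212,  0.00389522, -0.01173067,
        0.31478432]), 'effort': array([-1.71465173e+00, -3.83431578e+01, -2.14295125e+01,  3.77790118e-01,
       -3.09753057e-02, -4.30238117e-01]), 'tcp_pos': array([490.55312245, -26.16513611, 272.35184152]), 'eef_rot': array([-3.14132825e+00, -3.83496764e-04,  1.94020988e-02]), 'ft_force': array([-0.5197929 , -0.44934711, -0.21800757]), 'moment': array([-0.31448876, -0.00608348,  0.02668973]), 'gripper_width': 28.95431990933568}
```

```bash
python3 -m handwheel '[{"dp":[-0.0002,-0.0161,0.0007],"roll":0},{"dp":[-0.0002,-0.016,0.0021],"roll":0},{"dp":[-0.0002,-0.0158,0.0035],"roll":0},{"dp":[-0.0002,-0.0154,0.0049],"roll":0},{"dp":[-0.0002,-0.0149,0.0061],"roll":0}]'
python3 - <<'E'
from h import *
a=capture("scene"); print(state()["tcp_pos"],state()["ft_force"])
crop("scene","s12",195,140,335,280,4,a)
E
```

```text
t: 16.85
tcp_pos: [487.7, 52.4, 254.8]
eef_rot: [-3.14, 0.0, 0.02]
ft_force: [-1.9, -0.6, 1.1]
gripper_width: 28.9
[487.58859123  53.92682407 253.95340235] [-0.91826079  3.15120794  5.04673922]
```

View pics/s12.png

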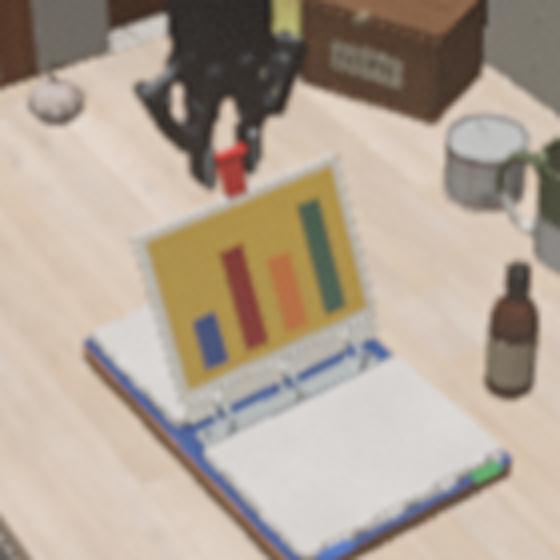

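At about 115° the chart is fully visible and the pull is held at crop pixel (232,165). I'll lower it under control, easing a little outward.

```bash
python3 -m handwheel '[{"dp":[-0.0002,-0.0147,0.0073],"roll":0},{"dp":[-0.0002,-0.014,0.0085],"roll":0},{"dp":[-0.0002,-0.013,0.0097],"roll":0},{"dp":[-0.0002,-0.012,0.0108],"roll":0},{"dp":[-0.0002,-0.011,0.0119],"roll":0}]'; python3 -m handwheel '[{"dp":[-0.0002,-0.0098,0.0128],"roll":0},{"dp":[-0.0002,-0.0087,0.0136],"roll":0},{"dp":[-0.0001,-0.0075,0.0143],"roll":0},{"dp":[0,-0.0061,0.0149],"roll":0},{"dp":[0,-0.0049,0.0154],"roll":0}]'
python3 - <<'E'
from h import *
a=capture("scene"); print(state()["tcp_pos"],state()["ft_force"],state()["moment"])
crop("scene","s13",195,140,335,280,4,a)
E
```

```text
t: 17.4
tcp_pos: [485.4, 116.4, 205.4]
eef_rot: [-3.141, 0.001, 0.019]
ft_force: [-3.1, 0.7, 0.7]
gripper_width: 28.8
t: 17.9
tcp_pos: [484.1, 153.1, 133.9]
eef_rot: [-3.141, 0.002, 0.019]
ft_force: [-3.5, -1.1, 0.7]
gripper_width: 28.8
[483.9683561  153.48870409 132.07097961] [-1.86435651  5.03261639 -0.91882352] [ 0.59326314 -0.10799014 -0.03512981]
```

View pics/s13.png

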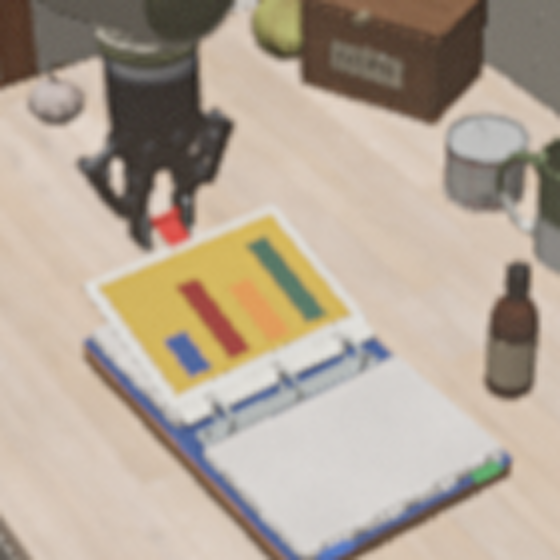

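At about 165°, close to flat. I'll do the last part slowly.

```bash
python3 -m handwheel '[{"dp":[-0.0002,-0.0035,0.012],"roll":0},{"dp":[-0.0002,-0.0014,0.01],"roll":0},{"dp":[-0.0001,-0.001,0.008],"roll":0},{"dp":[0,-0.0005,0.006],"roll":0},{"dp":[0,0,0.003],"roll":0}]'; python3 -m handwheel '[{"dp":[0,0,0.002],"roll":0},{"dp":[0,0,0.002],"roll":0},{"dp":[0,0,0.001],"roll":0},{"dp":[0,0,0],"roll":0},{"dp":[0,0,0],"roll":0}]'
python3 - <<'E'
from h import *
a=capture("scene"); print(state()["tcp_pos"],state()["ft_force"],state()["moment"])
crop("scene","s14",195,140,335,280,4,a)
E
```

```text
t: 18.45
tcp_pos: [483.9, 158.8, 95.7]
eef_rot: [-3.141, 0.001, 0.019]
ft_force: [-4.1, 5.3, 0.7]
gripper_width: 28.7
t: 18.95
tcp_pos: [483.8, 158.9, 91.1]
eef_rot: [-3.141, 0.001, 0.019]
ft_force: [-4.4, 6.0, 0.0]
gripper_width: 29.0
[483.80996308 158.89204668  91.15627163] [-3.97296598  5.4608291   0.21504938] [ 0.66440798  0.72000519 -0.02248906]
```

View pics/s14.png

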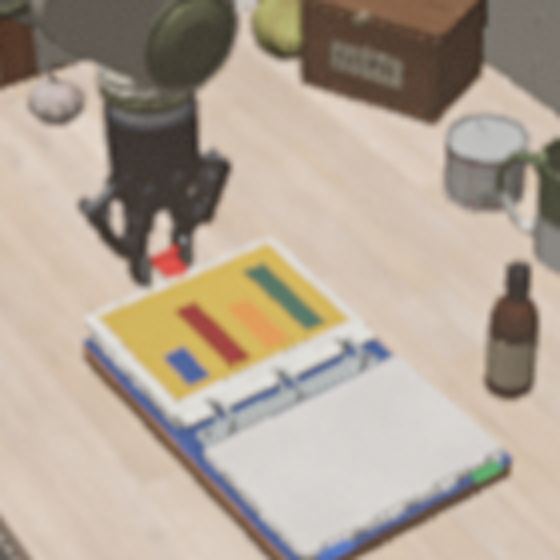

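Almost flat, with a few mm to go. I'll creep down until I feel contact.

```bash
python3 -m handwheel '[{"dp":[-0.0005,-0.0005,0.001],"roll":0},{"dp":[-0.0005,-0.0005,0.001],"roll":0},{"dp":[0,0,0.001],"roll":0},{"dp":[0,0,0],"roll":0},{"dp":[0,0,0],"roll":0}]'; python3 -m handwheel '[{"dp":[0,0,0.001],"roll":0},{"dp":[0,0,0],"roll":0},{"dp":[0,0,0.001],"roll":0},{"dp":[0,0,0],"roll":0},{"dp":[0,0,0],"roll":0}]'
```

```text
t: 19.5
tcp_pos: [483.6, 159.1, 88.5]
eef_rot: [3.141, -0.001, 0.019]
ft_force: [0.2, -3.6, 0.4]
gripper_width: 29.3
t: 20.0
tcp_pos: [483.5, 159.2, 86.5]
eef_rot: [3.141, -0.001, 0.019]
ft_force: [2.1, -4.7, 0.1]
gripper_width: 29.0
```

```bash
python3 -m handwheel '[{"dp":[0,0,0.001],"roll":0},{"dp":[0,0,0],"roll":0},{"dp":[0,0,0],"roll":0},{"dp":[0,0,0],"roll":0},{"dp":[0,0,0],"roll":0}]'
python3 - <<'E'
from h import *
a=capture("scene"); print(state()["tcp_pos"],state()["ft_force"],state()["moment"])
crop("scene","s15",210,170,310,260,8,a)
E
```

```text
t: 20.5
tcp_pos: [483.5, 159.2, 85.6]
eef_rot: [3.141, -0.001, 0.019]
ft_force: [1.7, -4.0, 1.2]
gripper_width: 29.0
[483.52226451 159.2740596   85.58926605] [ 1.78955294 -4.61354698  1.18775237] [-0.96286165 -0.22262545  0.04389947]
```

View pics/s15.png

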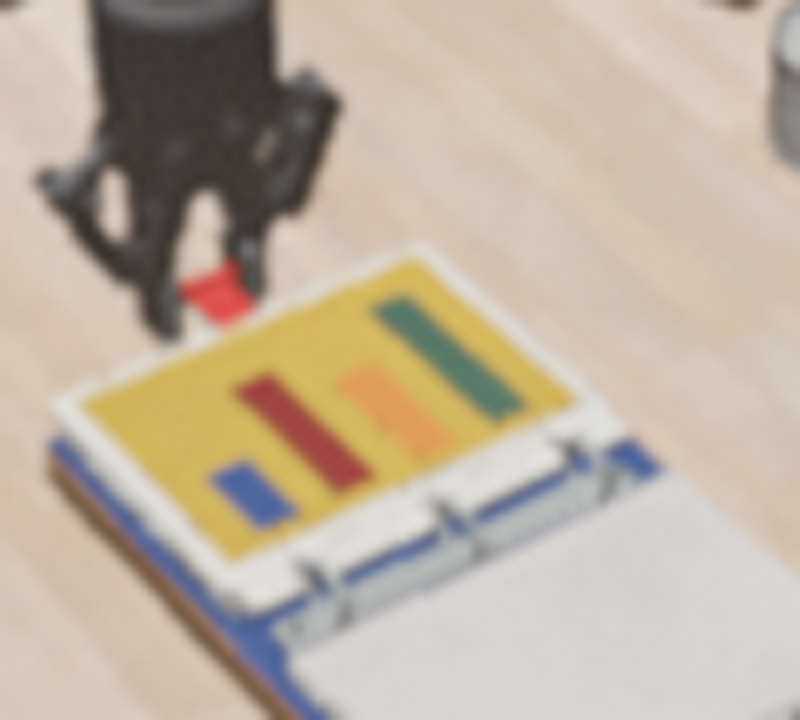

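```bash
python3 -m handwheel '[{"dp":[0,0,0.001],"roll":0},{"dp":[0,0,0],"roll":0},{"dp":[0,0,0],"roll":0},{"dp":[0,0,0],"roll":0},{"dp":[0,0,0],"roll":0}]'; python3 -m handwheel '[{"dp":[0,0,0.001],"roll":0},{"dp":[0,0,0],"roll":0},{"dp":[0,0,0],"roll":0},{"dp":[0,0,0],"roll":0},{"dp":[0,0,0],"roll":0}]'
python3 - <<'E'
from h import *
def leafpts():
    # expected corner pixels if flat, frame from measured pull ends (497.5,-213)->(483.5,159)
    a=np.array([497.5,-213.]);b=np.array([483.5,159.]); c=(a+b)/2; v=(b-a)/np.linalg.norm(b-a); w=np.array([v[1],-v[0]]); print(c,np.arctan2(w[1],w[0]))
    for x in(-90,90):
        for ang in(0,3):
            r=156; p=c+w*x+v*r*np.cos(np.radians(ang)); X=[*p,35+2+r*np.sin(np.radians(ang))]
            print(x,ang,((proj("scene",X)[0]+.5-[210,170])*8-.5).round(), end=" ")
leafpts()
E
```

```text
t: 21.05
tcp_pos: [483.6, 159.3, 85.3]
eef_rot: [3.141, -0.002, 0.019]
ft_force: [-1.1, -5.1, 9.8]
gripper_width: 28.9
t: 21.55
tcp_pos: [483.6, 159.4, 84.9]
eef_rot: [3.141, -0.002, 0.019]
ft_force: [-3.5, -4.5, 17.4]
gripper_width: 28.8
[490.5 -27. ] 0.037616655870776325
-90 0 [ 49. 399.] -90 3 [ 47. 384.] 90 0 [424. 237.] 90 3 [423. 222.]
```

The contact force is now 17 N. The leaf corners (52,405) and (420,243) match the projections for a flat leaf, (49,399) and (424,237). I'll ease off, open and go up.

```bash
python3 -m handwheel '[{"dp":[0,0,-0.0015],"roll":0},{"dp":[0,0,0],"roll":0},{"dp":[0,0,0],"roll":0},{"dp":[0,0,0],"roll":0},{"dp":[0,0,0],"roll":0}]' -; python3 -m handwheel '[{"dp":[0,0,0],"roll":0},{"dp":[0,0,0],"roll":0},{"dp":[0,0,0],"roll":0},{"dp":[0,0,0],"roll":0},{"dp":[0,0,0],"roll":0}]' 0; python3 -m handwheel '[{"dp":[0,0,-0.005],"roll":0},{"dp":[0,0,-0.015],"roll":0},{"dp":[0,0,-0.02],"roll":0},{"dp":[0,0,-0.03],"roll":0},{"dp":[0,0,-0.03],"roll":0}]';python3 - <<'E'
from h import *
a=capture("scene"); print(state()["tcp_pos"],state()["ft_force"],state()["moment"])
crop("scene","s16",195,140,315,260,5,a)
E
```

```text
t: 22.05
tcp_pos: [483.5, 159.3, 85.2]
eef_rot: [3.141, -0.001, 0.019]
ft_force: [0.7, -5.2, 5.5]
gripper_width: 29.2
t: 22.55
tcp_pos: [483.1, 159.5, 84.8]
eef_rot: [-3.141, 0.0, 0.019]
ft_force: [-0.2, -0.0, -0.2]
gripper_width: 85.6
t: 23.05
tcp_pos: [482.9, 159.4, 186.2]
eef_rot: [-3.142, 0.001, 0.019]
ft_force: [-0.5, -0.4, -0.5]
gripper_width: 85.5
[484.47247481 159.64373047 190.82856352] [2.01665719 0.18828436 6.43188674] [ 0.01176395 -0.10432468  0.07704853]
```

View pics/s16.png

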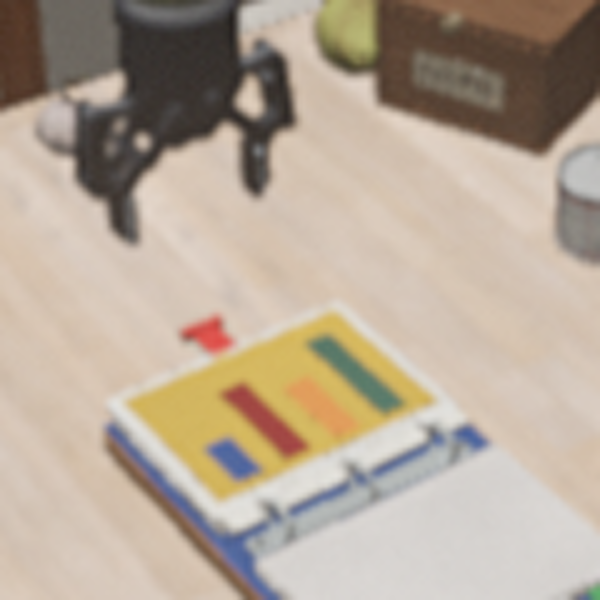

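The leaf is lying flat by itself with the chart up and the pull free at (210,333). Now back over the bottle.

```bash
python3 -m handwheel '[{"dp":[0.016,0.025,-0.015],"roll":0},{"dp":[0.016,0.025,-0.015],"roll":0},{"dp":[0.016,0.025,-0.015],"roll":0},{"dp":[0.017,0.025,-0.015],"roll":0},{"dp":[0.017,0.025,-0.015],"roll":0}]'; python3 -m handwheel '[{"dp":[0.017,0.025,0],"roll":0},{"dp":[0.017,0.025,0],"roll":0},{"dp":[0.017,0.025,0],"roll":0},{"dp":[0.017,0.026,0],"roll":0},{"dp":[0.017,0.026,0],"roll":0}]'; python3 -m handwheel '[{"dp":[0,0,0.01],"roll":0},{"dp":[0,0,0.02],"roll":0},{"dp":[0,0,0.01],"roll":0},{"dp":[0,0,0],"roll":0},{"dp":[0,0,0],"roll":0}]'
python3 - <<'E'
from h import *
a=capture("scene"); print(state()["tcp_pos"],state()["ft_force"],state()["moment"])
crop("scene","s17",260,120,360,250,5,a)
E
```

```text
t: 23.6
tcp_pos: [567.9, 34.9, 260.8]
eef_rot: [-3.141, -0.0, 0.019]
ft_force: [1.0, 0.1, 0.6]
gripper_width: 85.5
t: 24.1
tcp_pos: [655.4, -90.4, 260.0]
eef_rot: [-3.141, 0.0, 0.019]
ft_force: [-0.0, 0.1, 0.8]
gripper_width: 85.6
t: 24.6
tcp_pos: [654.9, -89.0, 220.5]
eef_rot: [3.141, -0.001, 0.019]
ft_force: [0.1, -0.2, 0.1]
gripper_width: 85.2
[655.0709884  -89.05829199 220.92151066] [ 0.2725379  -0.4753561   0.47566189] [ 0.02151054 -0.00389931  0.01447037]
```

View pics/s17.png

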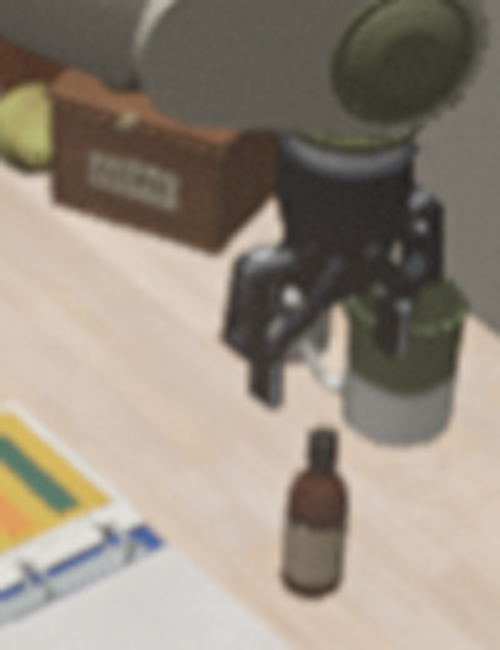

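The gripper is centred over the standing bottle (cap at 322,440). Going down and gripping at the same height as before.

```bash
python3 -m handwheel '[{"dp":[0,0.0005,0.014],"roll":0},{"dp":[0,0,0.022],"roll":0},{"dp":[0,0,0.024],"roll":0},{"dp":[0,0,0.022],"roll":0},{"dp":[0,0,0.01],"roll":0}]'; python3 -m handwheel '[{"dp":[0,0,0],"roll":0},{"dp":[0,0,0],"roll":0},{"dp":[0,0,0],"roll":0},{"dp":[0,0,0],"roll":0},{"dp":[0,0,0],"roll":0}]' 255 40; python3 -m handwheel '[{"dp":[0,0,0],"roll":0},{"dp":[0,0,0],"roll":0},{"dp":[0,0,0],"roll":0},{"dp":[0,0,0],"roll":0},{"dp":[0,0,0],"roll":0}]'
```

```text
t: 25.15
tcp_pos: [654.6, -89.6, 126.9]
eef_rot: [-3.141, 0.001, 0.019]
ft_force: [-0.2, -0.7, 0.8]
gripper_width: 85.6
t: 25.65
tcp_pos: [655.4, -90.0, 129.5]
eef_rot: [3.141, -0.002, 0.019]
ft_force: [-0.7, -0.1, 6.5]
gripper_width: 39.6
t: 26.15
tcp_pos: [655.4, -90.0, 129.5]
eef_rot: [3.141, -0.002, 0.019]
ft_force: [-1.1, 0.2, 5.9]
gripper_width: 39.1
```

```bash
python3 -m handwheel '[{"dp":[0,0,-0.008],"roll":0},{"dp":[0,0,-0.018],"roll":0},{"dp":[0,0,-0.022],"roll":0},{"dp":[0,0,-0.02],"roll":0},{"dp":[0,0,-0.012],"roll":0}]'; python3 -m handwheel '[{"dp":[-0.006,-0.005,0],"roll":0},{"dp":[-0.012,-0.011,0],"roll":0},{"dp":[-0.014,-0.013,0],"roll":0},{"dp":[-0.014,-0.013,0],"roll":0},{"dp":[-0.014,-0.013,0],"roll":0}]'; python3 -m handwheel '[{"dp":[-0.014,-0.013,0],"roll":0},{"dp":[-0.014,-0.013,0],"roll":0},{"dp":[-0.014,-0.013,0],"roll":0},{"dp":[-0.014,-0.013,0],"roll":0},{"dp":[-0.014,-0.013,0],"roll":0}]';  python3 -m handwheel '[{"dp":[-0.014,-0.013,0],"roll":0},{"dp":[-0.012,-0.01,0],"roll":0},{"dp":[-0.009,-0.008,0],"roll":0},{"dp":[0,0,0],"roll":0},{"dp":[0,0,0],"roll":0}]';python3 - <<'E'
from h import *
a=capture("scene"); print(state()["tcp_pos"],state()["ft_force"],state()["moment"])
crop("scene","s18",195,130,315,250,5,a)
E
```

```text
t: 26.65
tcp_pos: [655.1, -89.9, 209.8]
eef_rot: [3.141, -0.002, 0.019]
ft_force: [-0.2, -0.4, -2.1]
gripper_width: 38.9
t: 27.15
tcp_pos: [592.4, -35.1, 206.6]
eef_rot: [-3.141, 0.002, 0.019]
ft_force: [0.8, 0.5, -2.7]
gripper_width: 39.2
t: 27.65
tcp_pos: [521.1, 28.5, 206.9]
eef_rot: [-3.141, 0.002, 0.019]
ft_force: [-0.3, -0.0, -2.0]
gripper_width: 39.2
t: 28.15
tcp_pos: [487.2, 57.9, 207.8]
eef_rot: [3.141, -0.0, 0.019]
ft_force: [0.1, 0.5, -2.2]
gripper_width: 38.7
[487.49854268  57.65492135 207.80033053] [-0.18117743  0.1187028  -2.40375586] [ 0.00883079  0.03111344 -0.07857926]
```

View pics/s18.png

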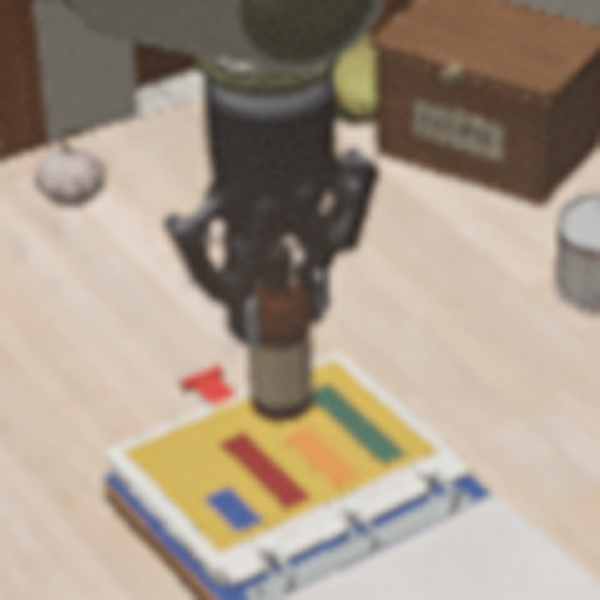

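The bottle is held upright above the leaf (foot at 282,408). I'll lower it and creep for contact.

```bash
python3 -m handwheel '[{"dp":[0,0,0.008],"roll":0},{"dp":[0,0,0.01],"roll":0},{"dp":[0,0,0.01],"roll":0},{"dp":[0,0,0.006],"roll":0},{"dp":[0,0,0.003],"roll":0}]'; python3 -m handwheel '[{"dp":[0,0,0.001],"roll":0},{"dp":[0,0,0.001],"roll":0},{"dp":[0,0,0],"roll":0},{"dp":[0,0,0],"roll":0},{"dp":[0,0,0],"roll":0}]'
```

```text
t: 28.7
tcp_pos: [486.9, 57.9, 169.9]
eef_rot: [-3.141, 0.002, 0.019]
ft_force: [-0.3, -0.2, -3.5]
gripper_width: 38.8
t: 29.2
tcp_pos: [487.2, 58.0, 169.1]
eef_rot: [3.142, -0.001, 0.019]
ft_force: [-0.4, -0.1, -2.3]
gripper_width: 39.1
```

```bash
python3 -m handwheel '[{"dp":[0,0,0.001],"roll":0},{"dp":[0,0,0.001],"roll":0},{"dp":[0,0,0],"roll":0},{"dp":[0,0,0],"roll":0},{"dp":[0,0,0],"roll":0}]'; python3 -m handwheel '[{"dp":[0,0,0.001],"roll":0},{"dp":[0,0,0],"roll":0},{"dp":[0,0,0],"roll":0},{"dp":[0,0,0],"roll":0},{"dp":[0,0,0],"roll":0}]'
```

```text
t: 29.7
tcp_pos: [487.1, 57.9, 166.9]
eef_rot: [3.142, 0.0, 0.019]
ft_force: [-1.4, -0.8, -3.6]
gripper_width: 39.3
t: 30.2
tcp_pos: [487.2, 58.0, 166.4]
eef_rot: [3.141, -0.001, 0.019]
ft_force: [-1.7, -0.1, 5.8]
gripper_width: 38.8
```

Contact at 166.4 mm, the expected height, with about 8 N. I'll open and go up.

```bash
python3 -m handwheel '[{"dp":[0,0,0],"roll":0},{"dp":[0,0,0],"roll":0},{"dp":[0,0,0],"roll":0},{"dp":[0,0,0],"roll":0},{"dp":[0,0,0],"roll":0}]' 0; python3 -m handwheel '[{"dp":[0,0,-0.01],"roll":0},{"dp":[0,0,-0.025],"roll":0},{"dp":[0,0,-0.03],"roll":0},{"dp":[0,0,-0.035],"roll":0},{"dp":[0,0,-0.03],"roll":0}]'; python3 -m handwheel '[{"dp":[-0.01,-0.01,-0.02],"roll":0},{"dp":[-0.02,-0.02,0],"roll":0},{"dp":[-0.02,-0.02,0],"roll":0},{"dp":[-0.01,-0.01,0],"roll":0},{"dp":[0,0,0],"roll":0}]'
python3 - <<'E'
from h import *
a=capture("scene"); b=capture("top"); print(state()["tcp_pos"],state()["ft_force"],state()["t"])
cv2.imwrite("pics/s19.png",a); crop("scene","s19c",195,130,335,280,4,a);cv2.imwrite("pics/t19.png",b)
E
```

```text
t: 30.7
tcp_pos: [487.1, 58.0, 165.9]
eef_rot: [-3.142, 0.0, 0.019]
ft_force: [0.0, 0.3, 1.0]
gripper_width: 85.3
t: 31.2
tcp_pos: [486.9, 58.0, 298.5]
eef_rot: [3.141, -0.002, 0.019]
ft_force: [0.9, -0.5, -0.1]
gripper_width: 85.1
t: 31.7
tcp_pos: [425.1, 117.6, 316.6]
eef_rot: [3.142, -0.001, 0.021]
ft_force: [0.4, 0.3, -0.1]
gripper_width: 85.4
[426.52157646 116.52392419 316.20123753] [-0.28987947 -0.79605613  0.20982624] 31.8
```

View pics/s19c.png

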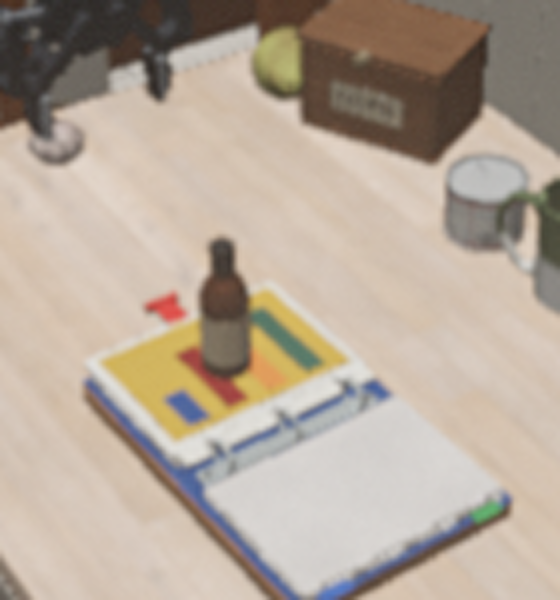

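View pics/s19.png

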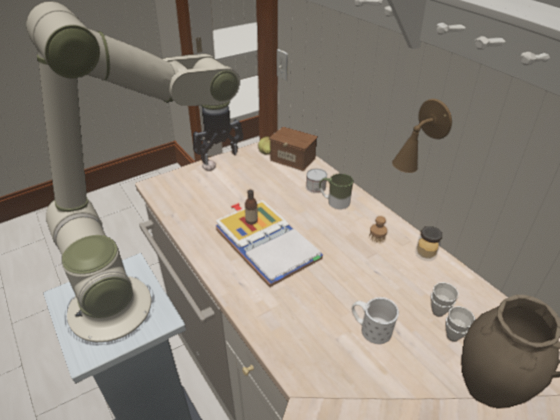

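View pics/t19.png

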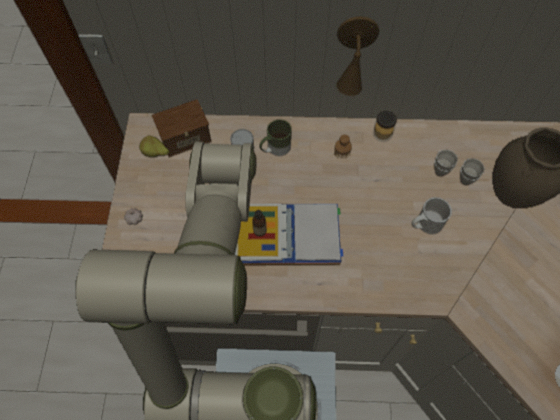

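The bottle stands upright on the turned leaf (scene 251,213), and the chart is up. The mug (scene 379,320; top 434,215) and garlic (scene 208,165; top 133,216) are where they started. The gripper is clear of everything, so I'm handing in.

```bash
python3 -m handwheel '[{"dp":[0,0,0],"roll":0},{"dp":[0,0,0],"roll":0},{"dp":[0,0,0],"roll":0},{"dp":[0,0,0],"roll":0},{"dp":[0,0,0],"roll":0}]'; python3 -c "
from rig import *
print(hand_in())"
```

```text
t: 32.3
tcp_pos: [426.1, 116.7, 315.9]
eef_rot: [3.142, 0.0, 0.019]
ft_force: [-0.2, 0.4, 0.9]
gripper_width: 85.2
the job is handed in; nothing more can be done
None
```

I moved the bottle to the bare worktop behind the binder and turned the leaf over by its red pull, guiding it down until I felt contact. I then stood the bottle upright on the turned leaf and handed the job in at about 32 s.

**Last checks:** the final pictures showed the leaf flat with its chart up and the bottle upright on it. The mug and garlic were at their original pixels. The gripper was open and clear, with the wrist force near zero.

**Disagreement:** the binder is turned about 0.037 rad, by the arc of the pull. My first camera fit gave 0.027 and I set the tool to 0.019. The bar also sat 2–3 mm further along x than measured. This showed as side forces, up to about 12 N, which I trimmed out during the grip and the turn. The highest contact force I read was about 17 N, pressing the leaf flat. No check failed.

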